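# Wedge the soldering brick tight in its jig

## Task

Clamp the firebrick against the home stop of its jig: stand spacers from the rack upright in the gap between the brick and the far stop, one at a time, until what is left is narrow enough for the wedge, leaving any spare spacers in the rack. Then push the wedge tip down, upright and square, into what is left of the gap until you feel it jam and brick, spacers and stops are all tight together; push firmly but not hard, as the brick is soft. Finish while still gripping the wedge so that it stays jammed, and leave the other things on the bench alone.

Things in the scene. Friction and masses are not known exactly. Their poses are not given: they have to be found in the camera images.
- jig: Fixed dark steel base plate, 230 x 66 mm, 8 mm thick, with a low rail (top 15 mm above the table) along each long side, 54 mm apart inside. Origin: centre of the underside, on the table; x runs along the plate, from the home stop (x = -82 mm) towards the far stop, y across, z up. Everything in the jig stands on the plate's top, 8 mm above the table.
- home_stop: Fixed steel block with two bolt heads, 25 (x) x 36 (y) x 48 mm high, on the plate's -x end; origin: centre of its underside, axes as the jig's. Its face towards the brick is 12.5 mm on from the origin in +x.
- far_stop: Fixed steel block with one bolt head, 25 (x) x 36 (y) x 48 mm high, at the other end of the gap; origin: centre of its underside, axes as the jig's. Its face towards the gap is 12.5 mm from the origin in -x. Where it is bolted varies: with the brick against the home stop the gap is 21 to 38.5 mm.
- brick: Loose soft white firebrick, 70 (x) x 36 (y) x 48 mm high, about 0.14 kg, with a small wire ring lying on top, standing on the plate next to the home stop, up to 3 mm short of it; origin: centre of its underside, axes as the jig's. It slides along the plate under a push of a few newtons. The gap to fill lies between its +x face (35 mm from the origin) and the far stop.
- rack: Fixed aluminium rack, 200 x 56 mm: an 8 mm base with four equal slots in a row along its x, 46 mm apart (x = -69, -23, 23, 69 mm), each 13 mm wide between walls whose tops are 28 mm above the table. Origin: centre of the underside. Three slots hold a spacer, one the wedge, in any order.
- wedge: Loose fired-clay wedge, about 0.1 kg, standing tip down in a rack slot (tip 8 mm above the table). Origin: middle of the tip edge, z up, x across the taper. Tapered alike on both x sides: 5 mm thick at the tip, 20 mm thick at 50 mm up; above that a straight head 20 mm thick up to 66 mm. 50 mm wide in y everywhere; grip it across this width at the head.
- spacer1: Loose flat fired-clay spacer, 10 (x, thickness) x 44 (y, width) x 48 mm high, about 0.06 kg, upright in a rack slot, underside 8 mm above the table. Origin: centre of its underside, z up. Grip it across its 44 mm width, above the rack walls. All spacers are alike; alone they tip easily. Fingers would rub on a neighbouring spacer: a second one goes in best against the far stop, the wedge between.
- spacer2: Loose flat fired-clay spacer, 10 (x, thickness) x 44 (y, width) x 48 mm high, about 0.06 kg, upright in a rack slot, underside 8 mm above the table. Origin: centre of its underside, z up. Grip it across its 44 mm width, above the rack walls. All spacers are alike; alone they tip easily. Fingers would rub on a neighbouring spacer: a second one goes in best against the far stop, the wedge between.
- spacer3: Loose flat fired-clay spacer, 10 (x, thickness) x 44 (y, width) x 48 mm high, about 0.06 kg, upright in a rack slot, underside 8 mm above the table. Origin: centre of its underside, z up. Grip it across its 44 mm width, above the rack walls. All spacers are alike; alone they tip easily. Fingers would rub on a neighbouring spacer: a second one goes in best against the far stop, the wedge between.
- jar: Bystander: small clear glass jar with a white lid, 48 mm across, 45 mm high; not to be disturbed. Origin: on its underside or axis.
- pick: Bystander: solder pick, a screwdriver-like tool 170 mm long, lying down; not to be disturbed. Origin: on its underside or axis.
- dish: Bystander: shallow white dish, 80 mm across, 14 mm high; not to be disturbed. Origin: on its underside or axis.
- steel_ring: Bystander: steel ring (tube), 44 mm across, 18 mm high; not to be disturbed. Origin: on its underside or axis.
- half_brick: Bystander: half firebrick, 100 x 75 x 55 mm high; not to be disturbed. Origin: on its underside or axis.
- bench_weight: Bystander: steel weight, a disc 48 mm across, 35 mm high; not to be disturbed. Origin: on its underside or axis.
- flux_pot: Bystander: white pot with a black lid, 52 mm across, 70 mm high; not to be disturbed. Origin: on its underside or axis.

How it is judged:
By the outcome, as a careful person would: the job done as asked, in the order asked, and still so for the second after the job is handed in, while the arm keeps its last pose, push and grip.
It also fails if it takes over 72 s, if anything falls off the work surface, if the arm or the gripper's body presses on something with over 40 N, if the wrist force passes 120 N, or if a joint passes its speed limit or range.

## Robot

A 6-joint arm with a two-finger parallel gripper is mounted at the origin on the work surface. World frame = base frame: x ahead of the robot, y to its left, z up, the work surface at z = 0. Lengths are in m, angles in rad, forces in N, time in s.
With the tool pointing down it reaches from about 0.35 to 0.775 m from the base axis. Payload 7.3 kg.
Tool frame: the origin (TCP) lies midway between the tips of the shut fingers; the grasp point (between the pads) lies 19 mm behind it; z points along the fingers, y is the line along which they close (so a half turn about z gives the same grasp; the last joint's range is limited). The gripper opens to 92 mm and grips with 3 to 60 N. Pads are 19 mm wide; open, the fingers measure 130 mm over their backs; the gripper's body (75 mm by 190 mm) begins 47 mm behind the grasp point.
Start: joints at [-1.485, 0.342, 1.524, -0, 1.275, -0.146], TCP at [0.121, -0.511, 0.205] pointing down, gripper open.
Joint ranges: [-2.53, 2.53], [-0.77, 2.02], [0.04, 2.7], [-1, 4.14], [0.28, 2.66], [-3.11, 3.11]. Speed limits (rad/s): [2.57, 2.57, 3.14, 3.14, 3.14, 3.14].

## Interface

Orientations are given as a unit quaternion [w, x, y, z].
In Python, from bench import arm, eyes gives the robot as it stands (arm), with the cameras (eyes).
- The arm moves only by the shell command python3 steer.py 'ROWS' [OPENING] [FORCE]. ROWS is rows parted by semicolons, their numbers by spaces, 1 to 10 of them, each of 4 numbers: dx, dy, dz in m, then a turn about the tool's z in rad; each row shifts and turns the commanded pose from where the row before left it, along the tool's axes as they then stand; what a row does not reach is not made up. A row lasts 1/8 s, in which the tool goes at most 0.0625 m and 0.188 rad, less where a joint would pass 70% of its speed; a pose out of reach is approached as far as the arm can. OPENING is the opening from 0.0 (shut) to 1.0 (fully open), set as the command begins (- or left out keeps the last). The fingers move at their own pace and stop on an object; FORCE is the grip in N (left out, the last holds). Time passes only in rows, so rows that do not move let the fingers close. It prints the time, the measured TCP pose, the force, the opening and the grip force at its end.
- arm.read_state(): the state, without advancing time (a new reading comes with each control period).
- eyes.get_image(name): name is "side" or "top" or "wrist"; returns a dict with "image" (400x640x3 uint8, blue, green, red), "depth" (400x640 float32, m along the optical axis (not along the pixel's ray), 0 where there is no reading), "intrinsics" (3x3 intrinsics, pixels), "D" ([k1, k2, p1, p2, k3] as OpenCV has them; the pictures are not rectified), "rvec" (rotation vector, rad) and "tvec" (3), from world to camera coordinates, as OpenCV has them; the wrist camera has in their place "T_tool_cam" (4x4, takes a point from camera to tool coordinates, whose origin is the TCP and whose axes are the flange's). Camera axes: x right, y down, z forward; pixel columns grow to the right and rows downward; lengths in m; the calibration is good to about 2 mm. A picture is of the moment at which its call begins: read the wrist's pose just before it.
- arm.close_job(): hands the job in; it is judged then, once.
The state is a dict: "t": time; "q": joint angles; "dq": joint speeds; "effort": joint torques, N m; "tool_pos": TCP position; "ee_rot": TCP orientation; "ft_force": force on the tool from outside, world axes, zero at the start; "ft_torque": the same for the moment, N m; "width": opening from 0.0 (shut) to 1.0 (fully open); "gripper_force": force on a finger pad.
Only numpy, scipy, OpenCV 4.12 (cv2) and the standard library are available. Lean on these libraries where they do the work, as an engineer would, in place of code of your own. Each camera call takes 0.05 s, during which the arm holds its last target. There are 200 camera calls.

## Working session

There is one attempt and no reset: what is moved stays moved. The work goes in short steps, Python scripts to look and compute and a shell command to move; the robot and the scene stay as the last step left them, time stands still between calls to the robot, and variables do not carry over. Pictures are saved under pics/ and viewed, at most 10 in all, crops included, and the job is handed in when it is done.

```bash
ls; mkdir -p pics
python3 - <<'E'
from bench import arm, eyes
import cv2
s=arm.read_state();print({k:s[k] for k in('t','tool_pos','ee_rot','width','ft_force')})
for n in('top','side'):
    d=eyes.get_image(n);cv2.imwrite(f'pics/{n}0.png',d['image']);print(n,d['intrinsics'],d['D'],d['rvec'],d['tvec'])
    import pickle;pickle.dump(d,open(f'{n}0.pkl','wb'))
E
```

```text
bench.py
pics
steer.py
{'t': 0.0, 'tool_pos': array([ 0.12058329, -0.51052421,  0.20384863]), 'ee_rot': array([-7.52547034e-04,  9.93291162e-01,  1.15637798e-01,  2.26168938e-05]), 'width': 0.9977791862698364, 'ft_force': array([ 0.28832227, -0.03219634, -0.24709331])}
top [[378.85930979   0.         315.50899782]
 [  0.         378.85930979 202.96917022]
 [  0.           0.           1.        ]] [0.02540559 0.         0.         0.         0.        ] [ 2.17899659 -2.15624715  0.1638343 ] [-0.03416763  0.57898795  0.88901857]
side [[427.07488575   0.         317.7068548 ]
 [  0.         427.07488575 202.75857642]
 [  0.           0.           1.        ]] [-0.003239  0.        0.        0.        0.      ] [ 0.71671061 -2.55053591  1.21253966] [0.49784347 0.25152526 0.83936048]
```

View pics/top0.png

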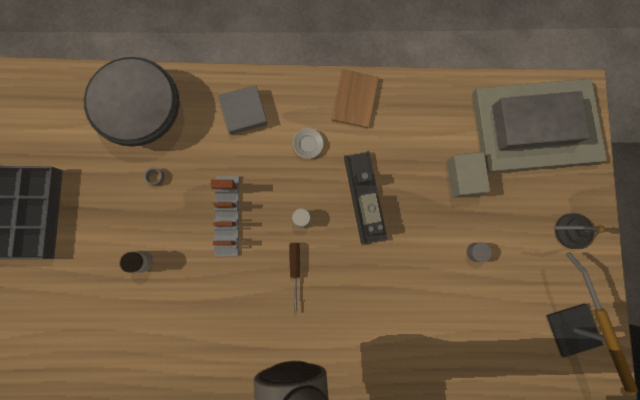

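View pics/side0.png

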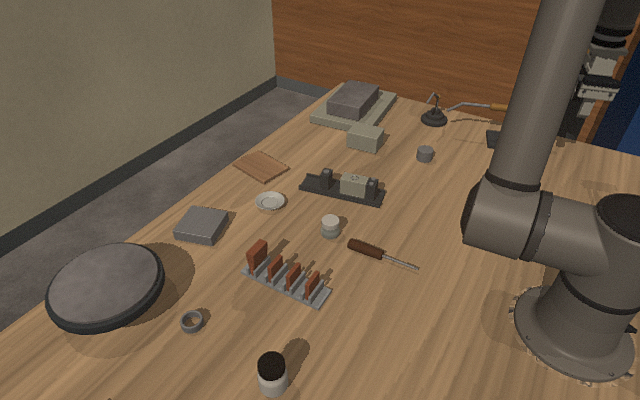

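The top view shows the rack at about (227,216). The wedge is in its uppermost slot (224,184), with spacers at rows 205, 224 and 243. The jig is at (365,198), with the one-bolt far stop at (364,176), the brick at (370,208) and the home stop at (375,230). Next I'll get rough positions from this view, then refine them with the wrist camera.

```bash
cat > h.py <<'E'
import numpy as np,cv2
from scipy.spatial.transform import Rotation as R
from bench import arm, eyes
def pose(s):
    q=s['ee_rot'];return R.from_quat([q[1],q[2],q[3],q[0]]).as_matrix(),np.array(s['tool_pos'])
def cam(n):
    s=arm.read_state();d=eyes.get_image(n)
    if n=='wrist':
        Rm,p=pose(s);T=np.eye(4);T[:3,:3]=Rm;T[:3,3]=p;T=T@np.array(d['T_tool_cam'])
        d['Rwc'],d['c']=T[:3,:3],T[:3,3]
    else: ext(d)
    return d
def ext(d):
    Rm=cv2.Rodrigues(np.array(d['rvec'],float))[0];d['Rwc']=Rm.T;d['c']=-Rm.T@np.array(d['tvec'],float).ravel();return d
def ray(d,uv,z):
    "pixels to points on the horizontal plane at height z"
    uv=np.array(uv,float).reshape(-1,1,2)
    n=cv2.undistortPoints(uv,np.array(d['intrinsics']),np.array(d['D'],float)).reshape(-1,2)
    v=np.c_[n,np.ones(len(n))]@d['Rwc'].T
    return d['c']+v*((z-d['c'][2])/v[:,2])[:,None]
def cloud(d):
    h,w=d['depth'].shape;u,v=np.meshgrid(np.arange(w),np.arange(h))
    n=cv2.undistortPoints(np.stack([u,v],-1).reshape(-1,1,2).astype(float),np.array(d['intrinsics']),np.array(d['D'],float)).reshape(-1,2)
    p=np.c_[n,np.ones(len(n))]*d['depth'].reshape(-1,1)
    return (p@d['Rwc'].T+d['c']).reshape(h,w,3)
def togo(target,yaw=None):
    "shift in tool axes (and turn) to bring TCP to target; yaw = wanted world direction of tool y (mod pi)"
    Rm,p=pose(arm.read_state());print('shift',np.round(Rm.T@(np.array(target)-p),4))
    if yaw is not None:
        y=Rm.T@[np.cos(yaw),np.sin(yaw),0];a=np.arctan2(-y[0],y[1]);print('turn',round((a+np.pi/2)%np.pi-np.pi/2,4))
E
python3 - <<'E'
import pickle;from h import *
d=ext(pickle.load(open('top0.pkl','rb')));P=cloud(d)
def at(u,v,z): print((u,v),z,np.round(ray(d,(u,v),z)[0],3),'depth',np.round(P[v,u],3))
for a in[(224,184,.07),(225,205,.056),(225,224,.056),(225,243,.056),(364,176,.056),(370,208,.056),(375,230,.056)]:at(*a)
hsv=cv2.cvtColor(d['image'],cv2.COLOR_BGR2HSV)
dark=((d['image'].max(2)<75)&(P[...,2]<.07)).astype(np.uint8);dark[:,:335]=0;dark[:,395:]=0;dark[:145]=0;dark[250:]=0
c=max(cv2.findContours(dark,0,2)[0],key=cv2.contourArea);w=ray(d,c.reshape(-1,2),.008)[:,:2].astype(np.float32);r=cv2.minAreaRect(w);print('jig',r)
g=(hsv[...,1]<60).astype(np.uint8);g[:,:205]=0;g[:,250:]=0;g[:168]=0;g[262:]=0
c=np.vstack([c for c in cv2.findContours(g,0,2)[0] if cv2.contourArea(c)>20]);w=ray(d,c.reshape(-1,2),.02)[:,:2].astype(np.float32);print('rack',cv2.minAreaRect(w))
E
```

```text
(224, 184) 0.07 [0.618 0.188 0.07 ] depth [0.616 0.187 0.077]
(225, 205) 0.056 [0.569 0.187 0.056] depth [0.57  0.187 0.055]
(225, 224) 0.056 [0.524 0.185 0.056] depth [0.524 0.185 0.056]
(225, 243) 0.056 [0.48  0.184 0.056] depth [0.48  0.184 0.053]
(364, 176) 0.056 [ 0.644 -0.145  0.056] depth [ 0.643 -0.144  0.06 ]
(370, 208) 0.056 [ 0.566 -0.158  0.056] depth [ 0.566 -0.158  0.057]
(375, 230) 0.056 [ 0.514 -0.17   0.056] depth [ 0.514 -0.17   0.056]
jig ((0.5987553596496582, -0.15483367443084717), (0.22933641076087952, 0.06814577430486679), 11.388838768005371)
rack ((0.5488938093185425, 0.19197770953178406), (0.19573913514614105, 0.06010718271136284), 1.3039298057556152)
```

Run:
```python
from h import *
d=cam('wrist');print(d['T_tool_cam'],d['intrinsics'],d['D'])
togo([.58,-.15,.27],np.radians(101.4))
```

```text
[[ 4.94412725e-04 -9.62307882e-01 -2.71961938e-01  7.33014307e-02]
 [ 9.99999727e-01  3.26416233e-04  6.62959227e-04 -2.34978722e-04]
 [-5.49198098e-04 -2.71962192e-01  9.62307781e-01 -1.80004144e-01]
 [ 0.00000000e+00  0.00000000e+00  0.00000000e+00  1.00000000e+00]] [[349.9263432    0.         316.90141018]
 [  0.         349.9263432  192.63902638]
 [  0.           0.           1.        ]] [-0.0457646  0.         0.         0.         0.       ]
shift [ 0.53   -0.2455 -0.0656]
turn 0.0328
```

```bash
python3 steer.py '.056 -.025 -.007 .0033;.056 -.025 -.007 .0033;.056 -.025 -.007 .0033;.056 -.025 -.007 .0033;.056 -.025 -.007 .0033;.056 -.025 -.007 .0033;.056 -.025 -.007 .0033;.056 -.025 -.007 .0033;.056 -.025 -.007 .0033;.056 -.025 -.007 .0033'; python3 steer.py '0 0 0 0;0 0 0 0'
python3 - <<'E'
from h import *
import pickle
d=cam('wrist');pickle.dump(d,open('jw.pkl','wb'));cv2.imwrite('pics/jw.png',d['image']);togo([.63,-.15,.27],np.radians(101.4))
E
```

```text
t: 1.4
tool_pos: [0.615, -0.1448, 0.2745]
ee_rot: [0.0, 0.995, 0.099, -0.0]
ft_force: [0.4, -0.4, -0.4]
width: 1.001
gripper_force: 0.0
t: 1.65
tool_pos: [0.6132, -0.1463, 0.2737]
ee_rot: [-0.0, 0.995, 0.099, -0.001]
ft_force: [0.4, -0.3, -0.1]
width: 1.0
gripper_force: 0.0
shift [0.0162 0.0064 0.0041]
turn -0.0009
```

View pics/jw.png

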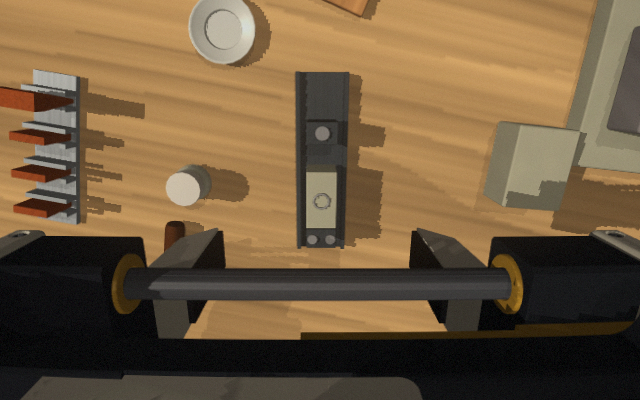

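The wrist view shows the jig at columns 296–348 and rows 72–248. The brick top spans rows 172–228, the far stop's bolt is at (322,133) and the home stop's bolts are at row 240. I'll measure edges along the jig axis from this picture, using the top plane and depth.

Run:
```python
import pickle;from h import *
d=pickle.load(open('jw.pkl','rb'));P=cloud(d);im=d['image']
# jig outline (dark) between cols 285-360
roi=np.zeros(im.shape[:2],bool);roi[60:252,285:360]=1
hsv=cv2.cvtColor(im,cv2.COLOR_BGR2HSV)
br=((P[...,2]>.05)&(P[...,2]<.062)&roi)
print('z of table',np.median(P[60:100,390:470,2]),'brick top z',np.median(P[180:190,308:335,2]))
m=(br&(im[...,0]>110)).astype(np.uint8);m=cv2.morphologyEx(m,cv2.MORPH_CLOSE,np.ones((15,15)))
c=max(cv2.findContours(m,0,2)[0],key=cv2.contourArea);print('brick px',cv2.boundingRect(c));print(cv2.minAreaRect(ray(d,c.reshape(-1,2),.056)[:,:2].astype(np.float32)*1000))
dk=((im.max(2)<95)&(hsv[...,1]<90)&roi).astype(np.uint8);dk=dk|m;dk=cv2.morphologyEx(dk,cv2.MORPH_OPEN,np.ones((5,5)))
# rail tops as long lines: columns at bounding
for v in range(80,115,10):
    print(v,''.join('%4d'%x for x in im[v,290:356].max(1)))
# height profile & gray along centre column
for v in range(112,180):print(v,im[v,310:332].mean().round(),np.round(np.median(P[v,310:333,2])*1000,1),np.round(ray(d,(321,v),.056)[0,:2]*1000,1))
```

```text
z of table -9.236772705198404e-05 brick top z 0.05581008121754208
brick px (306, 172, 30, 72)
((555.609619140625, -162.50552368164062), (89.32339477539062, 34.22663116455078), 9.983390808105469)
80  164 169 168 158 144 101  68  66  66  62  56  51  57  52  52  53  54  64  72  69  72  70  69  69  71  67  65  69  65  69  65  70  66  66  69  66  69  67  72  69  70  67  70  71  75  64  67  69  69  68  67  72  73  65  61  64  68  70  65  95 115 116 113 116 114 114
90  181 177 178 170 154 109  70  66  66  61  52  52  54  53  53  58  67  71  70  69  70  69  68  68  70  67  64  70  69  66  66  72  67  65  64  71  65  67  67  64  66  64  69  69  66  66  69  68  66  69  68  71  64  60  62  67  67  66  68  93 104 103 105 104 103 103
100  172 169 170 170 169 127  66  67  67  59  56  52  49  48  48  50  62  66  66  70  66  67  71  68  65  62  66  70  65  67  66  64  65  63  67  68  65  70  67  67  67  66  65  69  69  68  68  68  67  66  68  67  62  59  62  63  64  67  76  99 108 108 107 106 106 107
110  178 176 177 179 172 126  72  65  65  61  52  49  50  48  52  50  49  63  68  69  64  67  67  65
[... 1489 characters left out ...]
3 -150.1]
157 61.0 7.5 [ 617.1 -150.3]
158 61.0 7.8 [ 616.  -150.5]
159 61.0 7.9 [ 614.8 -150.8]
160 62.0 7.9 [ 613.7 -151. ]
161 61.0 8.1 [ 612.6 -151.2]
162 62.0 8.0 [ 611.4 -151.5]
163 61.0 7.7 [ 610.3 -151.7]
164 64.0 10.8 [ 609.1 -151.9]
165 66.0 16.8 [ 608.  -152.2]
166 67.0 23.7 [ 606.8 -152.4]
167 67.0 29.5 [ 605.7 -152.7]
168 68.0 35.2 [ 604.5 -152.9]
169 68.0 41.8 [ 603.3 -153.1]
170 68.0 47.0 [ 602.2 -153.4]
171 69.0 52.4 [ 601.  -153.6]
172 119.0 55.8 [ 599.9 -153.9]
173 143.0 55.8 [ 598.7 -154.1]
174 146.0 56.0 [ 597.5 -154.3]
175 146.0 55.7 [ 596.4 -154.6]
176 145.0 56.0 [ 595.2 -154.8]
177 145.0 55.5 [ 594.  -155.1]
178 144.0 56.1 [ 592.8 -155.3]
179 145.0 55.6 [ 591.7 -155.5]
```

Run:
```python
import pickle;from h import *
d=pickle.load(open('jw.pkl','rb'));im=d['image'].astype(float).mean(2)
L,Rr=[],[]
for v in range(176,225):
    g=np.diff(cv2.GaussianBlur(im[v:v+1],(3,1),0)[0])
    L.append((298+np.argmax(g[298:314])+.5,v));Rr.append((328+np.argmin(g[328:345])+.5,v))
for n,e,z in(('L',L,.056),('R',Rr,.056)):
    w=ray(d,e,z)[:,:2]*1000;k=cv2.fitLine(w.astype(np.float32),cv2.DIST_HUBER,0,.01,.01).ravel();print(n,'angle',np.degrees(np.arctan2(k[1],k[0]))%180,'y at x=600,570',[k[3]+(x-k[2])*k[1]/k[0] for x in(600,570,632)])
# outer jig edges (rail foot at table left side; rail top both)
for n,(a,b,s) in{'railL':(290,302,-1),'railR':(340,356,1)}.items():
    e=[]
    for v in list(range(80,118))+list(range(150,235)):
        g=s*np.diff(im[v]);e.append((a+np.argmax(g[a:b])+.5,v))
    w=ray(d,e,.015)[:,:2]*1000;k=cv2.fitLine(w.astype(np.float32),cv2.DIST_HUBER,0,.01,.01).ravel();print(n,'angle',np.degrees(np.arctan2(k[1],k[0]))%180,'y at x=600',k[3]+(600-k[2])*k[1]/k[0])
# row edges
g=np.diff(im[:,308:318].mean(1));print('home edge rows',[(v,round(g[v],0)) for v in range(222,250) if abs(g[v])>8])
for v in(172,228,229,230):print(v,ray(d,(321,v+.0),.056)[0]*1000)
togo([.60,.188,.27],np.radians(91.3))
```

```text
L angle 10.934374 y at x=600,570 [np.float32(-135.48514), np.float32(-141.2809), np.float32(-129.303)]
R angle 10.74612 y at x=600,570 [np.float32(-172.4484), np.float32(-178.14197), np.float32(-166.37524)]
railL angle 10.524363 y at x=600 -121.22521
railR angle 11.038651 y at x=600 -187.27927
home edge rows [(227, np.float64(-87.0)), (228, np.float64(-9.0)), (234, np.float64(19.0)), (235, np.float64(18.0)), (236, np.float64(10.0)), (242, np.float64(-13.0)), (243, np.float64(-26.0)), (246, np.float64(8.0)), (247, np.float64(45.0))]
172 [ 599.85564258 -153.85389112   56.        ]
228 [ 531.61495489 -167.90321414   56.        ]
229 [ 530.33679481 -168.16646926   56.        ]
230 [ 529.05638442 -168.4301917    56.        ]
shift [ 0.0533 -0.3309  0.0041]
turn 0.1754
```

```bash
python3 steer.py '.009 -.055 .0 .029;.009 -.055 .0 .029;.009 -.055 .0 .029;.009 -.055 .0 .029;.009 -.055 .0 .029;.009 -.055 .0 .029;0 0 0 0;0 0 0 0'
python3 - <<'E'
from h import *
import pickle
d=cam('wrist');pickle.dump(d,open('rw.pkl','wb'));cv2.imwrite('pics/rw.png',d['image'])
print(arm.read_state()['tool_pos'])
P=cloud(d);hsv=cv2.cvtColor(d['image'],cv2.COLOR_BGR2HSV)
m=((P[...,2]>.047)&(P[...,2]<.085)&(hsv[...,1]>110)&((hsv[...,0]<14))).astype(np.uint8);m[235:]=0
n,l,st,c=cv2.connectedComponentsWithStats(m)
for i in range(1,n):
    if st[i,4]<60:continue
    z=.074 if np.percentile(P[l==i][:,2],80)>.064 else .056
    top=((l==i)&(abs(P[...,2]-z)<.004)).astype(np.uint8)
    k=np.vstack(cv2.findContours(top,0,2)[0]).reshape(-1,2)
    print(st[i],z,cv2.minAreaRect(ray(d,k,z)[:,:2].astype(np.float32)*1000))
E
```

```text
t: 2.7
tool_pos: [0.6255, 0.1858, 0.2746]
ee_rot: [0.0, 1.0, 0.012, -0.0]
ft_force: [-0.3, -0.5, -0.3]
width: 1.001
gripper_force: 0.0
[0.62561554 0.18531914 0.2747478 ]
[286 158  46  20 887] 0.074 ((618.702392578125, 194.6689910888672), (19.22748565673828, 49.75737762451172), 1.359317660331726)
[291 198  37  10 359] 0.056 ((572.9954833984375, 193.7126007080078), (10.010663986206055, 42.9954948425293), 1.3619999885559082)
```

View pics/rw.png

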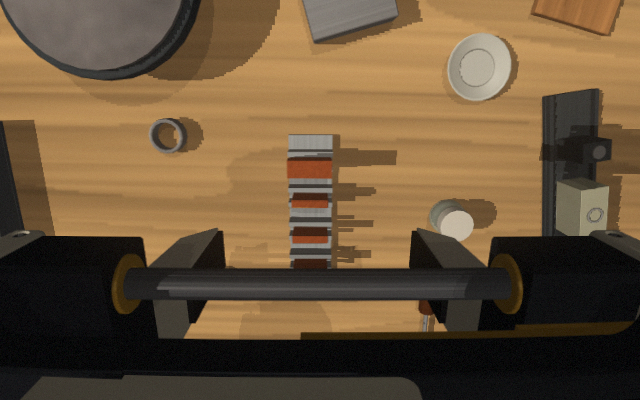

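The wedge top measures 19.2 × 49.8 mm and the nearest spacer 10.0 × 43.0 mm, which matches the sizes given. The rack yaw is 1.36°. In the picture, the wedge is at (310,168) and the spacers are at rows 203, 237 and 265.

```bash
python3 -c "
from h import *
togo([.5730,.1937,.034],np.radians(91.36))"
```

```text
shift [-0.0524 -0.0098  0.2407]
turn -0.0009
```

```bash
python3 steer.py '-.026 -.005 .05 0;-.026 -.005 .05 0;0 0 .05 0;0 0 .04 0;0 0 0 0;0 0 0 0' 0.7;  python3 -c "
from h import *
togo([.5730,.1937,.034],np.radians(91.36))"
```

```text
t: 3.5
tool_pos: [0.5748, 0.1952, 0.0864]
ee_rot: [-0.0, 1.0, 0.012, 0.001]
ft_force: [0.4, 0.0, 1.1]
width: 0.7
gripper_force: 0.0
shift [-0.002   0.0015  0.0524]
turn -0.0005
```

```bash
python3 steer.py '-.002 .0015 .03 0;0 0 .0225 0;0 0 0 0;0 0 0 0';python3 steer.py '0 0 0 0;0 0 0 0;0 0 0 0;0 0 0 0;0 0 0 0;0 0 0 0' 0.0 20
```

```text
t: 4.0
tool_pos: [0.573, 0.1947, 0.0342]
ee_rot: [-0.0, 1.0, 0.012, 0.002]
ft_force: [0.2, -0.1, -0.7]
width: 0.699
gripper_force: 0.0
t: 4.75
tool_pos: [0.5719, 0.1947, 0.0324]
ee_rot: [-0.0, 1.0, 0.012, 0.001]
ft_force: [-1.0, -0.8, 5.9]
width: 0.452
gripper_force: 20.0
```

```bash
python3 steer.py '0 0 -.03 0;0 0 -.05 0;0 0 -.03 0;0 0 0 0';  python3 -c "
from h import *
togo([.6077,-.1526,.14],np.radians(100.8))"
```

```text
t: 5.25
tool_pos: [0.5726, 0.1949, 0.1439]
ee_rot: [-0.0, 1.0, 0.012, 0.002]
ft_force: [0.4, 1.0, -0.6]
width: 0.449
gripper_force: 20.0
shift [0.0265 0.3483 0.0038]
turn -0.1636
```

```bash
python3 steer.py '.0 .05 0 -.025;.0 .05 0 -.025;.0 .05 0 -.025;.0 .05 0 -.025;.0 .05 0 -.025;.0 .05 0 -.025;0 .04 0 -.0136;0 0 0 0;0 0 0 0;0 0 0 0';  python3 - <<'E'
from h import *
togo([.6077,-.1526,.07],np.radians(100.8))
d=cam('wrist');cv2.imwrite('pics/g1.png',d['image'])
E
```

```text
t: 6.5
tool_pos: [0.6041, -0.1419, 0.1413]
ee_rot: [-0.0, 0.996, 0.095, -0.001]
ft_force: [-0.2, -0.2, -0.6]
width: 0.449
gripper_force: 20.0
shift [0.0016 0.0112 0.0713]
turn 0.0012
```

View pics/g1.png

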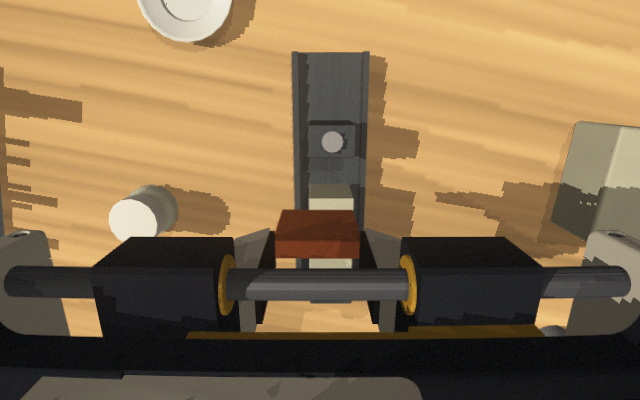

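The picture shows the spacer held level between the pads at (318,233), above the jig. The brick is behind it and the far stop's bolt is at (333,142).

```bash
python3 steer.py '.0016 .0112 .04 0;0 0 0 0;0 0 0 0';  python3 -c "
from h import *
togo([.6077,-.1526,.034],np.radians(100.8))"
```

```text
t: 6.92
tool_pos: [0.6086, -0.1535, 0.103]
ee_rot: [0.0, 0.996, 0.094, 0.0]
ft_force: [0.4, -0.1, 1.6]
width: 0.45
gripper_force: 20.0
shift [-0.0008 -0.001   0.069 ]
turn 0.0006
```

```bash
python3 steer.py '0 -.001 .025 0;0 0 .02 0;0 0 .015 0;0 0 0 0;0 0 0 0';python3 steer.py '0 0 .003 0;0 0 .003 0;0 0 0 0'
```

```text
t: 7.55
tool_pos: [0.6088, -0.1532, 0.0432]
ee_rot: [0.0, 0.996, 0.094, 0.001]
ft_force: [0.7, 0.5, -0.2]
width: 0.449
gripper_force: 20.0
t: 7.92
tool_pos: [0.6079, -0.1531, 0.0358]
ee_rot: [-0.0, 0.996, 0.094, -0.0]
ft_force: [0.9, -0.3, 0.1]
width: 0.451
gripper_force: 20.0
```

```bash
python3 steer.py '0 0 .0015 0;0 0 .001 0;0 0 0 0'; python3 steer.py '-.0015 0 0 0;-.001 0 0 0;0 0 0 0'; python3 steer.py '-.001 0 0 0;-.001 0 0 0;0 0 0 0'
```

```text
t: 8.3
tool_pos: [0.608, -0.1531, 0.0334]
ee_rot: [0.0, 0.996, 0.094, -0.0]
ft_force: [-0.1, -0.1, 0.6]
width: 0.448
gripper_force: 20.0
t: 8.68
tool_pos: [0.6055, -0.1536, 0.0336]
ee_rot: [0.0, 0.996, 0.094, -0.0]
ft_force: [0.8, -1.5, -1.1]
width: 0.45
gripper_force: 20.0
t: 9.05
tool_pos: [0.6041, -0.1539, 0.0337]
ee_rot: [0.0, 0.996, 0.094, 0.001]
ft_force: [2.4, 1.5, -0.9]
width: 0.454
gripper_force: 20.0
```

```bash
python3 steer.py '-.001 0 0 0;0 0 0 0'; python3 steer.py '-.001 0 0 0;0 0 0 0';python3 steer.py '-.001 0 0 0;0 0 0 0'
```

```text
t: 9.3
tool_pos: [0.6039, -0.1539, 0.034]
ee_rot: [0.0, 0.996, 0.094, 0.001]
ft_force: [4.6, 2.6, -1.3]
width: 0.451
gripper_force: 20.0
t: 9.55
tool_pos: [0.6038, -0.154, 0.0343]
ee_rot: [0.0, 0.996, 0.094, 0.002]
ft_force: [7.9, 2.4, -2.1]
width: 0.45
gripper_force: 20.0
t: 9.8
tool_pos: [0.6037, -0.1541, 0.0346]
ee_rot: [0.001, 0.996, 0.094, 0.003]
ft_force: [9.7, 4.3, 0.4]
width: 0.452
gripper_force: 20.0
```

```bash
python3 steer.py '-.0015 0 0 0;0 0 0 0;0 0 0 0'; python3 steer.py '.003 0 0 0;.002 0 0 0;0 0 .001 0;0 0 0 0'
```

```text
t: 10.18
tool_pos: [0.6035, -0.1543, 0.0351]
ee_rot: [0.001, 0.996, 0.094, 0.005]
ft_force: [12.9, 5.0, -0.4]
width: 0.448
gripper_force: 20.0
t: 10.68
tool_pos: [0.6042, -0.154, 0.0326]
ee_rot: [0.0, 0.996, 0.094, 0.0]
ft_force: [2.2, 1.0, 1.1]
width: 0.451
gripper_force: 20.0
```

```bash
python3 steer.py '0 0 0 0;0 0 0 0;0 0 0 0' 0.54; python3 steer.py '0 0 0 0;0 0 0 0;0 0 -.01 0;0 0 -.03 0;0 0 -.05 0;0 0 -.05 0;0 0 -.04 0;0 0 0 0;0 0 0 0' 0.65;python3 - <<'E'
from h import *
d=cam('wrist');cv2.imwrite('pics/p1.png',d['image']);P=cloud(d)
im=d['image'];hsv=cv2.cvtColor(im,cv2.COLOR_BGR2HSV)
m=((abs(P[...,2]-.056)<.005)&(hsv[...,1]>110)&(hsv[...,0]<14)).astype(np.uint8);m[:,:250]=0;m[:,400:]=0
k=np.vstack(cv2.findContours(m,0,2)[0]).reshape(-1,2);print(cv2.minAreaRect(ray(d,k,.056)[:,:2].astype(np.float32)*1000))
u0=int(k[:,0].mean());prof=[(v,round(np.median(P[v,u0-8:u0+8,2])*1000)) for v in range(90,240)]
for a,b in zip(prof,prof[1:]):
    if abs(a[1]-b[1])>4:print(a,b,np.round(ray(d,(u0,b[0]-.5),.056)[0,:2]*1000,1))
togo([.5270,.1926,.14],np.radians(91.36))
E
```

```text
t: 11.05
tool_pos: [0.6036, -0.1539, 0.0322]
ee_rot: [-0.0, 0.996, 0.094, -0.001]
ft_force: [-0.2, -1.2, 0.6]
width: 0.538
gripper_force: 0.0
t: 12.18
tool_pos: [0.6037, -0.1537, 0.2123]
ee_rot: [-0.0, 0.996, 0.094, -0.0]
ft_force: [-0.0, -0.7, -0.0]
width: 0.648
gripper_force: 0.0
((604.9005737304688, -153.48541259765625), (10.017794609069824, 43.30519104003906), 10.817749977111816)
(112, 8) (113, 21) [ 658.6 -140.3]
(113, 21) (114, 40) [ 657.7 -140.5]
(114, 40) (115, 55) [ 656.8 -140.7]
(141, 55) (142, 7) [ 631.8 -145.4]
(157, 8) (158, 15) [ 616.5 -148.3]
(158, 15) (159, 21) [ 615.6 -148.5]
(159, 21) (160, 27) [ 614.6 -148.7]
(160, 27) (161, 32) [ 613.6 -148.8]
(161, 32) (162, 39) [ 612.7 -149. ]
(163, 43) (164, 48) [ 610.7 -149.4]
(164, 48) (165, 54) [ 609.8 -149.6]
shift [-0.0101 -0.3543  0.0719]
turn 0.1647
```

View pics/p1.png

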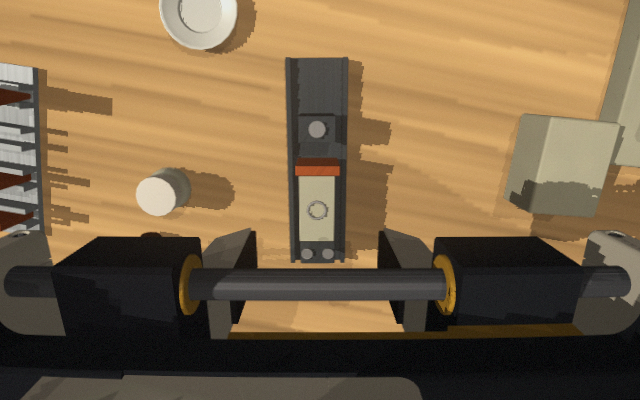

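The spacer stands upright and flat against the brick at (317,170), centre x 604.9 mm and yaw 10.8°. About 22.6 mm is left before the far stop, which is wider than the wedge's 20 mm, so a second spacer goes in at the far stop.

```bash
python3 steer.py '-.004 -.059 .012 .0275;-.004 -.059 .012 .0275;-.004 -.059 .012 .0275;-.004 -.059 .012 .0275;-.004 -.059 .012 .0275;-.004 -.059 .012 .0275;0 0 0 0;0 0 0 0' .7;  python3 -c "
from h import *
togo([.5270,.1926,.034],np.radians(91.36))"
```

```text
t: 13.22
tool_pos: [0.5376, 0.194, 0.1396]
ee_rot: [0.0, 1.0, 0.012, -0.001]
ft_force: [0.6, 0.1, 0.6]
width: 0.7
gripper_force: 0.0
shift [-0.0105  0.001   0.1056]
turn 0.0006
```

```bash
python3 steer.py '-.0105 .001 .025 0;0 0 .025 0;0 0 0 0;0 0 0 0';  python3 -c "
from h import *
togo([.5270,.1926,.034],np.radians(91.36))"
```

```text
t: 13.72
tool_pos: [0.5286, 0.1922, 0.0914]
ee_rot: [-0.0, 1.0, 0.011, 0.001]
ft_force: [-0.1, 0.5, 0.3]
width: 0.698
gripper_force: 0.0
shift [-0.0017 -0.0004  0.0574]
turn -0.0019
```

```bash
python3 steer.py '-.001 0 .03 0;0 0 .027 0;0 0 0 0;0 0 0 0';python3 steer.py '0 0 0 0;0 0 0 0;0 0 0 0;0 0 0 0;0 0 0 0;0 0 0 0' 0.0 20; python3 steer.py '0 0 -.03 0;0 0 -.05 0;0 0 -.03 0;0 0 0 0;0 0 0 0';  python3 -c "
from h import *
togo([.6252,-.1492,.14],np.radians(100.8))"
```

```text
t: 14.22
tool_pos: [0.5279, 0.1932, 0.0351]
ee_rot: [-0.0, 1.0, 0.012, 0.001]
ft_force: [0.6, -0.4, -0.5]
width: 0.699
gripper_force: 0.0
t: 14.98
tool_pos: [0.5272, 0.1932, 0.034]
ee_rot: [-0.0, 1.0, 0.012, 0.001]
ft_force: [0.0, 0.1, 5.9]
width: 0.093
gripper_force: 2.8
t: 15.6
tool_pos: [0.5258, 0.1929, 0.1423]
ee_rot: [0.0, 1.0, 0.012, -0.001]
ft_force: [0.3, -0.1, 0.1]
width: 0.002
gripper_force: 0.0
shift [0.0914 0.3444 0.0022]
turn -0.1651
```

The fingers closed fully, so this grasp failed. I'll look at the rack.

```bash
python3 steer.py '.05 0 -.05 0;.05 0 -.05 0;0 0 -.02 0;0 0 0 0;0 0 0 0' .7
python3 - <<'E'
from h import *
d=cam('wrist');cv2.imwrite('pics/r2.png',d['image']);P=cloud(d);print(arm.read_state()['tool_pos'])
hsv=cv2.cvtColor(d['image'],cv2.COLOR_BGR2HSV)
m=((P[...,2]>.03)&(P[...,2]<.085)&(hsv[...,1]>110)&((hsv[...,0]<14))).astype(np.uint8);m[245:]=0
n,l,st,c=cv2.connectedComponentsWithStats(m)
for i in range(1,n):
    if st[i,4]<60:continue
    q=P[l==i];k=np.argwhere((l==i)&(P[...,2]>.050))[:,::-1]
    print(st[i],np.percentile(q[:,2],[5,50,95]).round(3),cv2.minAreaRect(ray(d,k,.056 if q[:,2].max()<.065 else .074)[:,:2].astype(np.float32)*1000) if len(k) else '')
E
```

```text
t: 16.23
tool_pos: [0.6138, 0.1951, 0.2494]
ee_rot: [0.0, 1.0, 0.012, -0.002]
ft_force: [-0.2, -0.2, 0.0]
width: 0.499
gripper_force: 0.0
[0.61380627 0.19511071 0.24951758]
[ 294  151   48   22 1050] [0.066 0.074 0.075] ((619.2039184570312, 194.4804229736328), (21.963287353515625, 48.80653381347656), 1.368314266204834)
[587 168  53  19 687] [0.032 0.052 0.057] ((605.1572875976562, -150.56787109375), (12.009160041809082, 47.72129821777344), 10.477253913879395)
[299 226  38  16 569] [0.033 0.054 0.057] ((528.2212524414062, 192.2438507080078), (11.207301139831543, 42.67736053466797), 1.3459458351135254)
```

View pics/r2.png

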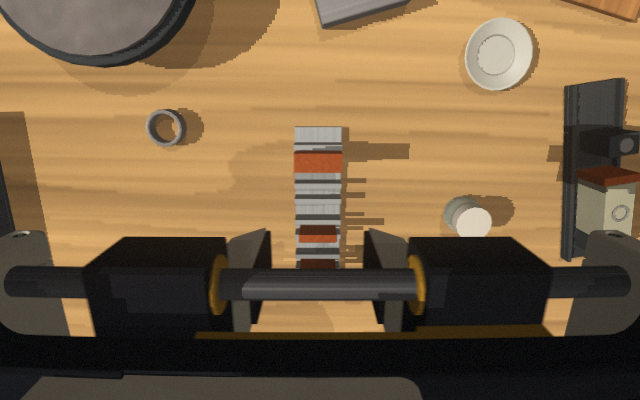

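The spacer still stands undisturbed in its slot at (318,238), about (527.5, 192.4) mm, so the fingers slipped off it. I'll try again, slightly lower and watching the closing.

```bash
python3 -c "
from h import *
togo([.5275,.1924,.032],np.radians(91.36))"; python3 steer.py '-.0435 0 .06 0;-.0435 0 .06 0;0 -.002 .03 0;0 0 0 0;0 0 0 0' .7;  python3 -c "
from h import *
togo([.5275,.1924,.032],np.radians(91.36))"
```

```text
shift [-0.0854  0.0005  0.2179]
turn -0.0002
t: 16.9
tool_pos: [0.5425, 0.1956, 0.1217]
ee_rot: [-0.0, 1.0, 0.012, 0.001]
ft_force: [-0.5, 1.0, 0.9]
width: 0.699
gripper_force: 0.0
shift [-0.0153  0.0029  0.0897]
turn -0.0003
```

```bash
python3 steer.py '-.015 .003 .03 0;0 0 .03 0;0 0 0 0';python3 steer.py '0 0 .015 0;0 0 .014 0;0 0 0 0;0 0 0 0'; python3 -c "
from h import *
togo([.5275,.1924,.032],np.radians(91.36))"
```

```text
t: 17.27
tool_pos: [0.5265, 0.1919, 0.0603]
ee_rot: [0.0, 1.0, 0.012, -0.001]
ft_force: [-1.0, 0.2, 0.3]
width: 0.699
gripper_force: 0.0
t: 17.77
tool_pos: [0.527, 0.1921, 0.0319]
ee_rot: [0.0, 1.0, 0.012, 0.0]
ft_force: [0.3, -0.2, -0.6]
width: 0.701
gripper_force: 0.0
shift [ 0.0005 -0.0002 -0.0001]
turn -0.0003
```

```bash
python3 steer.py '0 0 0 0;0 0 0 0;0 0 0 0' 0.45 20;python3 steer.py '0 0 0 0;0 0 0 0;0 0 0 0;0 0 0 0' 0.3 20
```

```text
t: 18.15
tool_pos: [0.5268, 0.1921, 0.0319]
ee_rot: [0.0, 1.0, 0.012, 0.0]
ft_force: [-0.9, 0.5, 0.8]
width: 0.461
gripper_force: 19.1
t: 18.65
tool_pos: [0.5268, 0.1922, 0.0318]
ee_rot: [-0.0, 1.0, 0.012, 0.0]
ft_force: [0.1, -0.2, 2.6]
width: 0.461
gripper_force: 20.0
```

```bash
python3 steer.py '0 0 -.01 0;0 0 -.02 0;0 0 0 0' 0 25; python3 steer.py '0 0 -.04 0;0 0 -.04 0;0 0 0 0;0 0 0 0';  python3 -c "
from h import *
togo([.6252,-.1492,.14],np.radians(100.8))"
```

```text
t: 19.02
tool_pos: [0.5277, 0.1923, 0.0632]
ee_rot: [-0.0, 1.0, 0.012, 0.002]
ft_force: [-0.6, -0.0, -0.7]
width: 0.459
gripper_force: 25.0
t: 19.52
tool_pos: [0.5259, 0.1919, 0.1405]
ee_rot: [0.0, 1.0, 0.012, -0.001]
ft_force: [-0.4, 1.0, -1.4]
width: 0.452
gripper_force: 25.0
shift [0.0913 0.3433 0.0005]
turn -0.1651
```

```bash
python3 steer.py '.009 .049 0 -.0236;.009 .049 0 -.0236;.009 .049 0 -.0236;.009 .049 0 -.0236;.009 .049 0 -.0236;.009 .049 0 -.0236;.009 .049 0 -.0236;0 0 0 0;0 0 0 0;0 0 0 0';  python3 -c "
from h import *
togo([.6252,-.1492,.10],np.radians(100.8))"
```

```text
t: 20.78
tool_pos: [0.621, -0.1416, 0.1411]
ee_rot: [-0.0, 0.995, 0.095, -0.001]
ft_force: [-0.8, -0.5, -0.3]
width: 0.451
gripper_force: 25.0
shift [0.0027 0.0083 0.0411]
turn 0.0014
```

```bash
python3 steer.py '.0027 .0083 .03 0;0 0 0 0;0 0 0 0'
python3 - <<'E'
from h import *
d=cam('wrist');P=cloud(d);p=arm.read_state()['tool_pos'];z=p[2]+.0242;print(p)
hsv=cv2.cvtColor(d['image'],cv2.COLOR_BGR2HSV)
m=((abs(P[...,2]-z)<.004)&(abs(P[...,0]-p[0])<.04)&(abs(P[...,1]-p[1])<.04)&(hsv[...,1]>110)&(hsv[...,0]<14))
k=np.argwhere(m)[:,::-1];print(len(k),np.median(P[m][:,2]),cv2.minAreaRect(ray(d,k,z)[:,:2].astype(np.float32)*1000))
togo([.6252,-.1492,.0318],np.radians(100.8))
E
```

```text
t: 21.15
tool_pos: [0.626, -0.1499, 0.1126]
ee_rot: [0.0, 0.996, 0.095, 0.0]
ft_force: [-0.5, 0.4, 0.1]
width: 0.453
gripper_force: 25.0
[ 0.62620579 -0.15016859  0.11292202]
1827 0.13633903082685553 ((628.4682006835938, -148.61595153808594), (15.239320755004883, 43.52676010131836), 10.866524696350098)
shift [-0.0009 -0.0012  0.0811]
turn 0.0008
```

```bash
python3 steer.py '-.001 -.001 .025 0;0 0 .02 0;0 0 .02 0;0 0 0 0;0 0 0 0';python3 steer.py '0 0 .005 0;0 0 .004 0;0 0 .003 0;0 0 0 0;0 0 0 0'
```

```text
t: 21.82
tool_pos: [0.6254, -0.15, 0.0482]
ee_rot: [0.001, 0.996, 0.094, 0.001]
ft_force: [-0.4, -0.6, 0.1]
width: 0.455
gripper_force: 25.0
t: 22.45
tool_pos: [0.6246, -0.15, 0.0347]
ee_rot: [0.0, 0.996, 0.094, 0.0]
ft_force: [-0.5, 0.1, -0.8]
width: 0.454
gripper_force: 25.0
```

```bash
python3 steer.py '0 0 .0015 0;0 0 .0015 0;0 0 0 0'; python3 steer.py '.001 0 0 0;.001 0 0 0;0 0 0 0';python3 steer.py '.001 0 0 0;0.0005 0 0 0;0 0 0 0'
```

```text
t: 22.82
tool_pos: [0.6248, -0.1499, 0.0319]
ee_rot: [0.0, 0.996, 0.094, 0.0]
ft_force: [-1.2, 0.9, 0.7]
width: 0.456
gripper_force: 25.0
t: 23.2
tool_pos: [0.6267, -0.1496, 0.032]
ee_rot: [0.0, 0.996, 0.094, 0.0]
ft_force: [-0.1, 0.0, 3.9]
width: 0.456
gripper_force: 25.0
t: 23.58
tool_pos: [0.6281, -0.1494, 0.032]
ee_rot: [0.0, 0.996, 0.094, 0.0]
ft_force: [-1.5, 0.3, 5.7]
width: 0.457
gripper_force: 25.0
```

```bash
python3 steer.py '.001 0 -.0005 0;0 0 0 0;0 0 0 0'; python3 steer.py '.001 0 0 0;0 0 0 0;0 0 0 0'
```

```text
t: 23.95
tool_pos: [0.6282, -0.1493, 0.032]
ee_rot: [-0.0, 0.996, 0.094, -0.001]
ft_force: [-5.8, -2.1, 4.8]
width: 0.455
gripper_force: 25.0
t: 24.32
tool_pos: [0.6283, -0.1492, 0.0319]
ee_rot: [-0.0, 0.996, 0.094, -0.002]
ft_force: [-8.6, -1.6, 6.2]
width: 0.455
gripper_force: 25.0
```

```bash
python3 steer.py '-.0017 0 0 0;0 0 0 0;0 0 0 0'; python3 steer.py '0 0 0 0;0 0 0 0;0 0 0 0' 0.54; python3 steer.py '0 0 0 0;0 0 -.01 0;0 0 -.03 0;0 0 -.05 0;0 0 -.05 0;0 0 -.04 0;0 0 0 0;0 0 0 0' 0.65;python3 - <<'E'
from h import *
d=cam('wrist');cv2.imwrite('pics/p2.png',d['image']);P=cloud(d)
im=d['image'];hsv=cv2.cvtColor(im,cv2.COLOR_BGR2HSV)
m=((abs(P[...,2]-.056)<.003)&(hsv[...,1]>110)&(hsv[...,0]<14)).astype(np.uint8);m[:,:250]=0;m[:,400:]=0
n,l,st,c=cv2.connectedComponentsWithStats(m)
for i in range(1,n):
    if st[i,4]>40:
        k=np.argwhere(l==i)[:,::-1];print(st[i],cv2.minAreaRect(ray(d,k,.056)[:,:2].astype(np.float32)*1000))
u0=int(c[-1][0]);prof=[(v,round(np.median(P[v,u0-8:u0+8,2])*1000)) for v in range(90,240)]
for a,b in zip(prof,prof[1:]):
    if abs(a[1]-b[1])>4:print(a,b,np.round(ray(d,(u0,b[0]-.5),.056)[0,:2]*1000,1))
togo([.6188,.1947,.14],np.radians(91.36))
E
```

```text
t: 24.7
tool_pos: [0.6282, -0.1493, 0.032]
ee_rot: [0.0, 0.996, 0.094, -0.0]
ft_force: [-3.6, 0.0, 3.3]
width: 0.454
gripper_force: 25.0
t: 25.08
tool_pos: [0.6286, -0.149, 0.032]
ee_rot: [0.0, 0.996, 0.094, 0.0]
ft_force: [0.3, 1.0, 0.2]
width: 0.537
gripper_force: 0.0
t: 26.08
tool_pos: [0.6279, -0.1491, 0.212]
ee_rot: [-0.0, 0.996, 0.094, -0.0]
ft_force: [0.5, -0.9, 0.3]
width: 0.648
gripper_force: 0.0
[295 169  45  10 441] ((625.7883911132812, -149.487548828125), (9.057988166809082, 43.34666061401367), 10.829509735107422)
[295 189  44  11 447] ((605.10791015625, -152.9714813232422), (10.394219398498535, 43.115360260009766), 10.827649116516113)
(136, 12) (137, 22) [ 661.2 -141.8]
(137, 22) (138, 30) [ 660.2 -141.9]
(138, 30) (139, 38) [ 659.3 -142.1]
(139, 38) (140, 46) [ 658.4 -142.3]
(140, 46) (141, 54) [ 657.4 -142.5]
(166, 56) (167, 45) [ 632.5 -147.2]
(167, 45) (168, 51) [ 631.5 -147.4]
(178, 56) (179, 9) [ 620.7 -149.5]
(179, 9) (180, 14) [ 619.7 -149.7]
(180, 14) (181, 19) [ 618.7 -149.9]
(181, 19) (182, 24) [ 617.7 -150.1]
(185, 36) (186, 41) [ 613.7 -150.8]
shift [ 0.0558 -0.3392  0.0714]
turn 0.1649
```

View pics/p2.png

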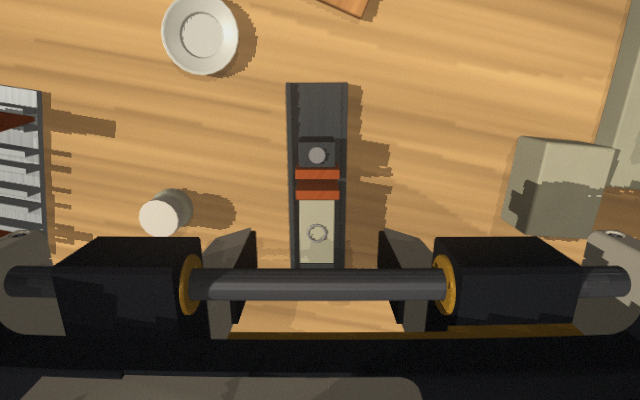

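Both spacers stand upright at (317,173) and (317,194), 10.83° yaw each, with about 11–12.6 mm between them. That suits the wedge, so I'll fetch it now.

```bash
python3 steer.py '.0045 -.055 .012 .0275;.0045 -.055 .012 .0275;.0045 -.055 .012 .0275;.0045 -.055 .012 .0275;.0045 -.055 .012 .0275;.0045 -.055 .012 .0275;0 0 0 0;0 0 0 0' .8;  python3 -c "
from h import *
togo([.6189,.1946,.041],np.radians(91.36))"
```

```text
t: 27.12
tool_pos: [0.6151, 0.1808, 0.1391]
ee_rot: [0.0, 1.0, 0.012, -0.001]
ft_force: [0.1, 0.7, 0.3]
width: 0.798
gripper_force: 0.0
shift [ 0.0043 -0.0138  0.098 ]
turn 0.0006
```

```bash
python3 steer.py '.0043 -.0138 .02 0;0 0 0 0;0 0 0 0;0 0 0 0';  python3 -c "
from h import *
togo([.6189,.1946,.041],np.radians(91.36))"
```

```text
t: 27.62
tool_pos: [0.6199, 0.1948, 0.1206]
ee_rot: [0.0, 1.0, 0.012, 0.0]
ft_force: [-0.2, 0.6, -0.5]
width: 0.797
gripper_force: 0.0
shift [-0.0011  0.0002  0.0796]
turn -0.0007
```

```bash
python3 steer.py '-.001 0 .035 0;0 0 .025 0;0 0 .02 0;0 0 0 0;0 0 0 0;0 0 0 0'; python3 steer.py '0 0 0 0;0 0 0 0;0 0 0 0;0 0 0 0;0 0 0 0;0 0 0 0' .3 50
```

```text
t: 28.38
tool_pos: [0.6195, 0.1953, 0.0416]
ee_rot: [-0.0, 1.0, 0.012, 0.001]
ft_force: [-0.1, 0.4, -0.3]
width: 0.8
gripper_force: 0.0
t: 29.12
tool_pos: [0.6187, 0.1951, 0.0403]
ee_rot: [0.0, 1.0, 0.012, 0.0]
ft_force: [0.1, -0.2, 1.6]
width: 0.537
gripper_force: 50.0
```

```bash
python3 steer.py '0 0 -.02 0;0 0 -.04 0;0 0 -.05 0;0 0 0 0;0 0 0 0';python3 steer.py '-.004 .049 0 -.0236;-.004 .049 0 -.0236;-.004 .049 0 -.0236;-.004 .049 0 -.0236;-.004 .049 0 -.0236;-.004 .049 0 -.0236;-.004 .049 0 -.0236;0 0 0 0;0 0 0 0;0 0 0 0';  python3 -c "
from h import *
togo([.6158,-.1511,.12],np.radians(100.83))"
```

```text
t: 29.75
tool_pos: [0.618, 0.1951, 0.1493]
ee_rot: [0.0, 1.0, 0.012, -0.001]
ft_force: [-0.0, 0.4, -2.1]
width: 0.537
gripper_force: 50.0
t: 31.0
tool_pos: [0.6228, -0.147, 0.1495]
ee_rot: [-0.0, 0.995, 0.095, -0.001]
ft_force: [0.3, 0.5, -2.8]
width: 0.541
gripper_force: 50.0
shift [-0.0076  0.0027  0.0295]
turn 0.0013
```

```bash
python3 steer.py '-.0076 .0027 .03 0;0 0 .015 0;0 0 0 0;0 0 0 0;0 0 0 0'
python3 - <<'E'
from h import *
d=cam('wrist');P=cloud(d);p=arm.read_state()['tool_pos'];z=p[2]+.0335;print(p);cv2.imwrite('pics/w1.png',d['image'])
hsv=cv2.cvtColor(d['image'],cv2.COLOR_BGR2HSV)
m=((abs(P[...,2]-z)<.0025)&(abs(P[...,0]-p[0])<.04)&(abs(P[...,1]-p[1])<.04)&(hsv[...,1]>110)&(hsv[...,0]<14))
k=np.argwhere(m)[:,::-1];print(len(k),np.median(P[m][:,2]),cv2.minAreaRect(ray(d,k,z)[:,:2].astype(np.float32)*1000))
togo([.6158,-.1511,.07],np.radians(100.83))
E
```

```text
t: 31.62
tool_pos: [0.6169, -0.1527, 0.1062]
ee_rot: [0.0, 0.996, 0.094, 0.001]
ft_force: [0.1, -0.1, -0.8]
width: 0.537
gripper_force: 50.0
[ 0.61669614 -0.15271405  0.10609406]
3146 0.13983327999364212 ((619.8992309570312, -151.7173309326172), (14.585655212402344, 53.124168395996094), 10.811214447021484)
shift [-0.0006 -0.0018  0.0361]
turn -0.0001
```

View pics/w1.png

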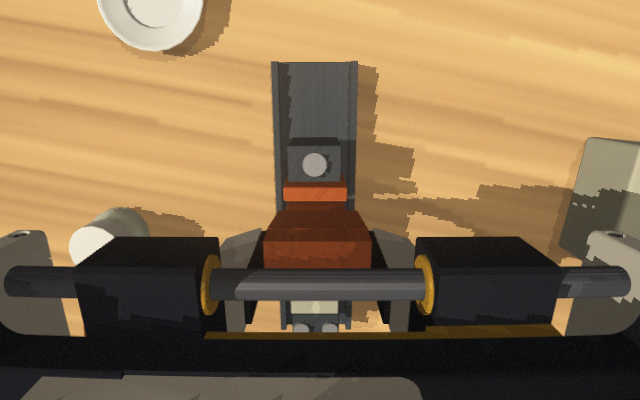

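The wedge is held square at (318,240), lined up over the gap. The front spacer is visible at (314,192), just ahead of it. Now I'll lower it in small steps.

```bash
python3 steer.py '-.0006 -.0018 .01 0;0 0 .008 0;0 0 0 0;0 0 0 0'; python3 steer.py '0 0 .004 0;0 0 .004 0;0 0 0 0;0 0 0 0'
```

```text
t: 32.17
tool_pos: [0.6152, -0.151, 0.0871]
ee_rot: [0.0, 0.996, 0.094, -0.0]
ft_force: [-0.8, 0.4, -1.0]
width: 0.538
gripper_force: 50.0
t: 32.67
tool_pos: [0.6153, -0.151, 0.0792]
ee_rot: [0.0, 0.996, 0.094, 0.0]
ft_force: [0.7, 0.5, -0.9]
width: 0.537
gripper_force: 50.0
```

```bash
python3 steer.py '0 0 .003 0;0 0 .003 0;0 0 0 0'; python3 steer.py '0 0 .002 0;0 0 .002 0;0 0 0 0;0 0 0 0'
```

```text
t: 33.05
tool_pos: [0.6149, -0.1509, 0.0728]
ee_rot: [-0.0, 0.996, 0.094, -0.0]
ft_force: [0.6, -0.2, -0.5]
width: 0.543
gripper_force: 50.0
t: 33.55
tool_pos: [0.6152, -0.151, 0.0692]
ee_rot: [0.0, 0.996, 0.094, 0.0]
ft_force: [0.1, -0.1, -1.1]
width: 0.536
gripper_force: 50.0
```

```bash
python3 steer.py '0 0 .002 0;0 0 0 0;0 0 0 0'; python3 steer.py '0 0 .002 0;0 0 0 0;0 0 0 0'
```

```text
t: 33.92
tool_pos: [0.6153, -0.151, 0.0672]
ee_rot: [0.0, 0.996, 0.094, 0.0]
ft_force: [0.0, 0.7, -1.3]
width: 0.538
gripper_force: 50.0
t: 34.3
tool_pos: [0.6154, -0.1509, 0.0652]
ee_rot: [0.0, 0.996, 0.094, 0.0]
ft_force: [2.2, 0.7, -1.2]
width: 0.537
gripper_force: 50.0
```

```bash
python3 steer.py '.0005 0 .001 0;0 0 0 0;0 0 0 0'; python3 steer.py '.0002 0 .001 0;0 0 0 0;0 0 0 0'
```

```text
t: 34.67
tool_pos: [0.6156, -0.1509, 0.0641]
ee_rot: [0.0, 0.996, 0.094, -0.0]
ft_force: [1.0, 0.1, -0.9]
width: 0.538
gripper_force: 50.0
t: 35.05
tool_pos: [0.6159, -0.1509, 0.0631]
ee_rot: [0.0, 0.996, 0.094, -0.0]
ft_force: [1.2, -0.1, -1.2]
width: 0.539
gripper_force: 50.0
```

```bash
python3 steer.py '.0003 0 .001 0;0 0 0 0;0 0 0 0'; python3 steer.py '.0002 0 .001 0;0 0 0 0;0 0 0 0'
```

```text
t: 35.42
tool_pos: [0.6161, -0.1508, 0.0621]
ee_rot: [-0.0, 0.996, 0.094, -0.0]
ft_force: [0.9, -0.4, -0.2]
width: 0.541
gripper_force: 50.0
t: 35.8
tool_pos: [0.6163, -0.1508, 0.0611]
ee_rot: [0.0, 0.996, 0.094, -0.0]
ft_force: [-0.5, -0.1, -1.1]
width: 0.539
gripper_force: 50.0
```

```bash
python3 steer.py '.0 0 .001 0;0 0 0 0;0 0 0 0'; python3 steer.py '.000 0 .001 0;0 0 0 0;0 0 0 0'
```

```text
t: 36.17
tool_pos: [0.6164, -0.1508, 0.0602]
ee_rot: [0.0, 0.996, 0.094, -0.0]
ft_force: [0.2, -0.9, -1.0]
width: 0.541
gripper_force: 50.0
t: 36.55
tool_pos: [0.6165, -0.1508, 0.0594]
ee_rot: [0.0, 0.996, 0.094, 0.0]
ft_force: [-0.6, 0.2, 0.7]
width: 0.538
gripper_force: 50.0
```

```bash
python3 steer.py '.0 0 .001 0;0 0 0 0;0 0 0 0'; python3 steer.py '.000 0 .001 0;0 0 0 0;0 0 0 0'
```

```text
t: 36.92
tool_pos: [0.6165, -0.1509, 0.0588]
ee_rot: [0.0, 0.996, 0.094, 0.0]
ft_force: [-1.7, 0.6, 4.7]
width: 0.538
gripper_force: 50.0
t: 37.3
tool_pos: [0.6167, -0.1509, 0.0585]
ee_rot: [0.0, 0.996, 0.094, 0.001]
ft_force: [-2.5, 1.6, 8.6]
width: 0.54
gripper_force: 50.0
```

```bash
python3 steer.py '.0 0 .001 0;0 0 0 0;0 0 0 0'; python3 steer.py '.000 0 .001 0;0 0 0 0;0 0 0 0'
```

```text
t: 37.67
tool_pos: [0.6167, -0.151, 0.0582]
ee_rot: [0.001, 0.996, 0.094, 0.001]
ft_force: [-4.2, 1.0, 12.5]
width: 0.538
gripper_force: 50.0
t: 38.05
tool_pos: [0.6168, -0.151, 0.0579]
ee_rot: [0.001, 0.996, 0.094, 0.001]
ft_force: [-6.2, 2.1, 16.8]
width: 0.54
gripper_force: 50.0
```

```bash
python3 steer.py '-.001 0 .001 0;0 0 0 0;0 0 0 0'; python3 steer.py '-.0007 0 .001 0;0 0 0 0;0 0 0 0'
```

```text
t: 38.42
tool_pos: [0.6168, -0.1511, 0.0578]
ee_rot: [0.001, 0.996, 0.094, 0.002]
ft_force: [-4.1, 2.6, 18.5]
width: 0.538
gripper_force: 50.0
t: 38.8
tool_pos: [0.6167, -0.1512, 0.0576]
ee_rot: [0.001, 0.996, 0.094, 0.003]
ft_force: [-4.1, 3.8, 22.7]
width: 0.539
gripper_force: 50.0
```

```bash
python3 steer.py '-.0007 -.0006 .001 0;0 0 0 0;0 0 0 0'; python3 steer.py '-.0005 -.0005 .001 0;0 0 0 0;0 0 0 0;0 0 0 0'
python3 - <<'E'
from h import *
Rm,p=pose(arm.read_state());print('tool z',Rm[:,2].round(4))
d=cam('wrist');cv2.imwrite('pics/end.png',d['image'])
P=cloud(d)
t=cam('side');cv2.imwrite('pics/ends.png',cv2.resize(t['image'][150:230,270:410],None,fx=5,fy=5,interpolation=2))
E
```

```text
t: 39.17
tool_pos: [0.6167, -0.1512, 0.0573]
ee_rot: [0.002, 0.996, 0.094, 0.004]
ft_force: [-3.1, 3.2, 26.0]
width: 0.537
gripper_force: 50.0
t: 39.67
tool_pos: [0.6167, -0.1511, 0.0572]
ee_rot: [0.002, 0.996, 0.094, 0.005]
ft_force: [-3.0, 1.8, 30.0]
width: 0.54
gripper_force: 50.0
tool z [ 0.0097 -0.0033 -0.9999]
```

View pics/end.png

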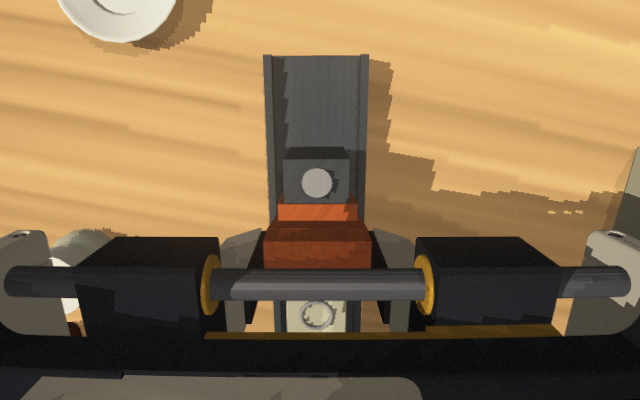

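View pics/ends.png

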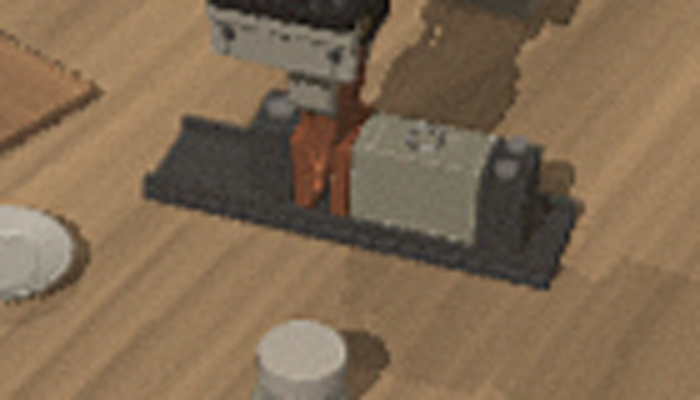

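In the end views the wedge sits jammed and square at (318,240), between the two spacers. Brick, spacers and stops look closed up, with 30 N held downward. I'm handing it in.

```bash
python3 -c "
from bench import arm, eyes
s=arm.read_state();print(s['t'],s['ft_force'],s['gripper_force']);print(arm.close_job())"
```

```text
39.775 [-3.47956842  2.42190977 29.67823358] 50.032809376716614
the job is handed in; nothing more can be done
None
```

I clamped the brick against the home stop with two spacers and the jammed wedge, and handed the job in at 39.8 s with the wedge still gripped (50 N) and pushed down at about 30 N; the third spacer is still in the rack, one grasp needed a second try, and I viewed 11 pictures, one over the limit of 10.

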